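# Scrape out the drain groove of a draining board

### The arm

A 7-joint arm with a two-finger parallel gripper is mounted at the origin on a cart in front of the work surface, level with it; the furniture and walls round the work are solid. World frame = base frame: x ahead of the robot, y to its left, z up, the work surface at z = 0. Lengths are in m, angles in rad, forces in N, time in s.
With the tool pointing down it reaches from about 0.4 to 0.875 m from the base axis. Payload 19.3 kg.
Tool frame: the origin (TCP) lies where the fingers leave the gripper's body, on its centre line; the fingertips stand bot.tip_reach ahead of it and the grasp point (between the pads) lies 54 mm ahead of it (bot.tip_reach is the distance from the TCP to the fingertips, in m); z points along the fingers, y is the line along which they close (so a half turn about z gives the same grasp; the last joint's range is limited). The gripper opens to 85 mm and grips with 20 to 120 N. Pads are 22 mm wide; open, the fingers measure 114 mm over their backs; the gripper's body (76 mm by 85 mm) begins 54 mm behind the grasp point. The pads swing forward as they close: fully open they stand 13 mm farther back than shut.
Start: joints at [-1.213, 0.521, -0.036, 1.599, 0.021, 1.021, -0.113], TCP at [0.259, 0.569, 0.304] pointing down, gripper open.
Joint ranges: [-2.91, 2.91], [-0.3, 2.13], [-1.5, 1.42], [0.17, 2.43], [-1.26, 4.41], [0.16, 1.93], [-2.52, 2.52]. Speed limits (rad/s): [1.89, 1.89, 2.39, 2.39, 3.01, 3.01, 3.01].

### API

Orientations are given as [roll, pitch, yaw] about the fixed x, y, z axes, in that order (R = Rz(yaw) Ry(pitch) Rx(roll)).
In Python, from workcell import bot gives the robot as it stands. The module is installed in compiled form; this text tells all that it offers.
- The arm moves only by the shell command python3 -m jog 'ROWS' [FORCE]. ROWS is JSON, a list that holds one entry, the list of rows, each a list of 7 numbers: the shift along the tool's x, y, z in mm, then the turn, a rotation vector about the tool's x, y, z in rad, then the opening, from 0 (shut) to 1 (fully open). In form: [[[tx, ty, tz, wx, wy, wz, fingers], ...]]. A call has 1 to 5 rows; each row shifts and turns the commanded pose from where the row before left it, along the tool's axes as they then stand; what a row does not reach is not made up. A row lasts 1/10 s, in which the tool goes at most 50 mm and 8.59 degrees, less where a joint would pass 70% of its speed; a pose out of reach is approached as far as the arm can. A call is refused whole if a number of a shift passes 50 or a number of a turn 0.15, either way. A call with a gripper value outside its range is refused whole. The fingers move at their own pace and stop on an object; FORCE is the grip in N (left out, the last holds). Time passes only in rows, so rows that do not move let the fingers close. It gives the time, the measured TCP pose, the force, the opening and the grip force at its end, in the units of the state.
- bot.observe(): the state, without advancing time (a new reading comes with each control period).
- bot.grab_frame(name): name is "side" or "top" or "wrist"; returns a dict with "img" (480x640x3 uint8, red, green, blue), "intrinsics" (3x3 intrinsics, pixels), "R" (3x3) and "t" (3): a world point X has camera coordinates R X + t; the wrist camera has in their place "tool_from_camera" (4x4, takes a point from camera to tool coordinates, whose origin is the TCP and whose axes are the flange's). Camera axes: x right, y down, z forward; pixel columns grow to the right and rows downward; lengths in m; the calibration is good to about 2 mm. A picture is of the moment at which its call begins: read the wrist's pose just before it. There is no depth.
- bot.job_done(): hands the job in; it is judged then, once.
Trained networks look in a picture, given as the dict that the camera call returned (one of the last four; its "shot" number tells which), for a name from the list of things; names that differ only in an ending like _2 or _b are one class to them, and where a whole thing is asked for, a point or a joint stands for the part that bears it (a point fixed in the world has none). Each returns a list of dicts, best first, with "conf" (0 to 1); they miss things now and then, are a little off and sometimes report something else, mostly with a low value. They report only what shows in the picture. A call takes as long as a camera call. They do not tell look-alikes from the thing itself.
- bot.trace(query, picture): "region" (480x640 bool, what is visible of it).
- bot.spot_point(query, picture): "xyz" ([x, y, z] in m, in world coordinates, good to about 4 mm: a listed point, or the origin of a listed thing).
The state is a dict: "clock": time; "qpos": joint angles; "qd": joint speeds; "joint_efforts": joint torques, N m; "position": TCP position; "tool_rot": TCP orientation; "force": force on the tool from outside, world axes, zero at the start; "moment": the same for the moment, N m; "grip_width": finger opening in m; "finger_force": force on a finger pad.
Only numpy, scipy, OpenCV 4.12 (cv2) and the standard library are available. Lean on these libraries where they do the work, as an engineer would, in place of code of your own. Each camera call takes 0.05 s, during which the arm holds its last target. There are 200 camera calls.

### The job

Take the groove scraper from its fork rest, put its tip down to the bottom of the pocket in the wooden draining board, and guide it slowly (about 4 cm a second) along the groove, round the corner and as far as the open spout at the board's edge, in one pass without lifting it out and without pressing hard. Then hang the scraper back upright in its rest, collar down on both prongs, let go of it and move clear. Leave the teaspoon and lemon wedge on the board and the other things where they are.

Things in the scene. Friction and masses are not known exactly. Their poses are not given: they have to be found in the camera images.
- board: Wooden draining board fixed on the worktop, 170 (x) x 250 (y) x 24 mm; origin at the centre of its underside, z up. A groove 18 mm wide, 7 mm deep (bottom 17 mm above the worktop) makes an L: from the pocket 95 mm along the board's +x to the corner, then 210 mm along its -y to the spout. The corner's outer side is cut off at 45 degrees by 6 mm, the inner one by 10 mm.
- pocket (a point): Centre of the pocket's bottom: a roughly square pocket 34 mm wide and 7 mm deep in the board, where the groove begins; at [-45, 85, 17] mm in the board's frame.
- corner (a point): Where the centre lines of the groove's two legs meet at a right angle, on its bottom; at [50, 85, 17] mm in the board's frame.
- spout (a point): Open end of the groove in the board's edge: centre of the groove's bottom exactly at the edge; at [50, -125, 17] mm in the board's frame. The groove is open there, with no wall.
- rest: Steel fork rest fixed on the worktop: foot 100 x 80 x 8 mm, an upright plate at its +x end, and on it two level prongs that point to its -x. Prong tops are 70 mm above the worktop; the gap between them is 24 mm wide (across y), open at x = -30 mm and closed at +34 mm. Origin: centre of the foot's underside, z up; the scraper's axis starts within 4 mm of the origin's vertical.
- scraper_grip (a point): Middle of the scraper's handle, on its axis, 36 mm above the collar's underside and 91 mm above the tip. The scraper (0.12 kg, round) starts hanging upright in the rest: dark wooden handle 24 mm in diameter and 62 mm long, steel collar 40 mm in diameter and 5 mm thick lying on the prongs, steel shaft 8 mm in diameter below. Grip the handle from above, 30 N or more.
- scraper_collar (a point): Centre of the underside of the scraper's collar, on its axis; z up along the scraper.
- scraper_tip (a point): Lowest point of the scraper's round-ended tip (8 mm in diameter), on its axis, 55 mm below the collar's underside.
- scraper: The scraper itself; origin at the centre of the underside of its collar, z along its axis towards the handle. Raised 60 mm it is clear of the rest; carry it low, since wall cabinets hang over the back of the worktop, their undersides 0.65 m above it, where a raised arm can hit them.
- teaspoon: Steel teaspoon, 132 x 28 x 11 mm, lying loose on the board inside the L of the groove; a bystander. Origin at the middle of its underside.
- lemon_wedge: Lemon wedge, 50 x 44 x 28 mm, loose on the board inside the L; a bystander. Origin at the middle of its underside.
- peeler: Peeler with a black handle, 170 x 25 x 18 mm, loose on the worktop behind the work; a bystander. Origin at the middle of its underside.
- kitchen_timer: Round kitchen timer, 60 mm across and 48 mm high, loose behind the work; a bystander. Origin at the middle of its underside.
There are look-alikes about, which are no part of the job. Leave any blue look-alike of the scraper alone.

How it is judged:
By the outcome, as a careful person would: the job done as asked, in the order asked, and still so for the second after the job is handed in, with the robot touching nothing.
It also fails if it takes over 72 s, if anything falls off the work surface, if the arm or the gripper's body presses on something with over 40 N, if the wrist force passes 120 N, or if a joint passes its speed limit or range.

## Working session

There is one attempt and no reset: what is moved stays moved. The work goes in short steps, Python scripts to look and compute and a shell command to move; the robot and the scene stay as the last step left them, time stands still between calls to the robot, and variables do not carry over. Pictures are saved under pics/ and viewed, at most 10 in all, crops included, and the job is handed in when it is done.

```bash
mkdir -p pics; python3 - <<'E'
from workcell import bot
import cv2, numpy as np
s=bot.observe(); print(s, bot.tip_reach)
for n in ["side","top"]:
    p=bot.grab_frame(n); cv2.imwrite(f"pics/{n}0.png",p["img"][:,:,::-1])
    print(n,(-p["R"].T@p["t"]).round(3))
    for q in ["board","pocket","corner","spout","rest","scraper_grip","scraper_collar","scraper_tip","teaspoon","lemon_wedge"]:
        print(q,[(np.round(d["xyz"],4).tolist(),round(d["conf"],2)) for d in bot.spot_point(q,p)[:3]])
E
```

```text
{'clock': 0.0, 'qpos': array([-1.21320624,  0.52203532, -0.03629937,  1.5999806 ,  0.02119061,
        1.02110609, -0.11279925]), 'qd': array([ 0.00012224, -0.00034339,  0.00133012,  0.00112652,  0.00089182,
       -0.00053229, -0.0013343 ]), 'joint_efforts': array([ 5.30876889e-05, -9.27124214e+01,  1.98060460e+00, -3.69927549e+01,
        1.79512147e-02,  8.20808782e-03, -5.41333702e-05]), 'position': array([0.25922575, 0.56843549, 0.30332253]), 'tool_rot': array([-3.14045127e+00,  8.73948576e-05,  2.71376368e+00]), 'force': array([-0.05875151,  0.23845176,  0.32942456]), 'moment': array([-0.00053614,  0.03273034,  0.03347518]), 'finger_force': 0.0, 'grip_width': 0.08521308514163119} 0.0726
side [ 0.305 -0.891  0.95 ]
board [([0.5494, -0.1551, -0.0004], 0.59), ([0.6073, -0.2801, 0.0161], 0.35)]
pocket [([0.4992, -0.0764, 0.0215], 0.72)]
corner [([0.5913, -0.0713, 0.0166], 0.63)]
spout [([0.5465, -0.2041, 0.0281], 0.67), ([0.6063, -0.28, 0.0126], 0.56), ([0.4953, -0.1462, 0.0233], 0.21)]
rest [([0.5257, 0.1902, -0.0002], 0.91), ([0.5278, 0.1884, 0.0723], 0.72)]
scraper_grip [([0.528
[... 322 characters left out ...]

teaspoon [([0.5453, -0.2046, 0.0264], 0.52)]
lemon_wedge [([0.4977, -0.1475, 0.025], 0.76), ([0.5276, 0.1894, 0.1047], 0.49)]
top [ 0.46  -0.02   0.988]
board [([0.5513, -0.1605, 0.0006], 0.73)]
pocket [([0.4955, -0.0757, 0.0187], 0.63)]
corner [([0.5906, -0.0698, 0.0165], 0.98)]
spout [([0.6092, -0.2786, 0.0187], 0.93)]
rest [([0.5264, 0.187, 0.0017], 0.62)]
scraper_grip [([0.5268, 0.1857, 0.1032], 0.91), ([0.5661, 0.2897, 0.091], 0.75), ([0.4195, 0.1854, 0.0919], 0.61)]
scraper_collar [([0.5213, 0.1901, 0.0722], 0.94), ([0.5643, 0.2908, 0.054], 0.92), ([0.4206, 0.1904, 0.0502], 0.68)]
scraper_tip []
teaspoon [([0.5463, -0.202, 0.025], 0.92)]
lemon_wedge [([0.4989, -0.1502, 0.0231], 0.66)]
```

View pics/top0.png

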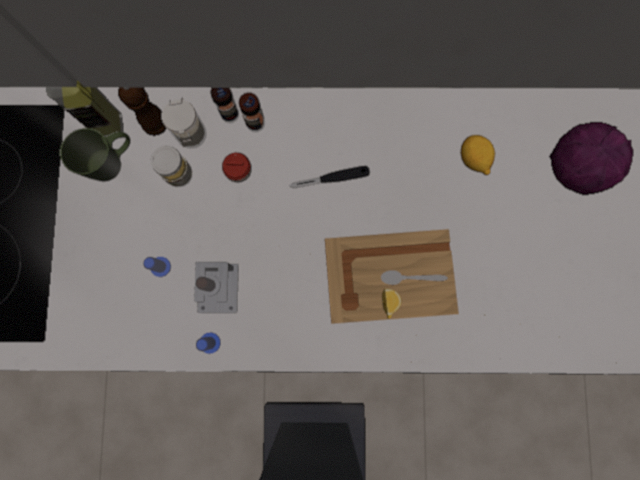

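View pics/side0.png

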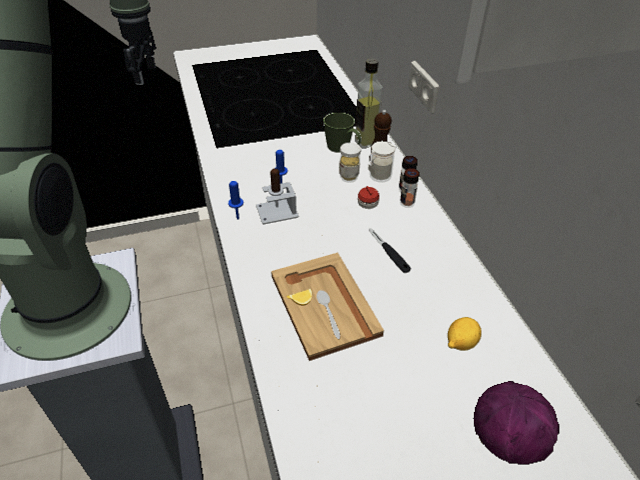

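The top view shows the dark scraper in the rest at about (205,285). The blue look-alikes are at (158,266) and (208,343). The board's groove runs from the pocket (349,300) to the corner (348,250) and on to the spout (449,246). I'm turning the tool to match the board's axes and moving above the scraper.

```bash

python3 -m jog '[[[0,0,0,0,0,0.133,1],[0,0,0,0,0,0.133,1],[0,0,0,0,0,0.133,1],[0,0,0,0,0,0.133,1],[-20,10,0,0,0,0.133,1]]]' | tail -1
python3 -m jog '[[[0,0,0,0,0,0.133,1],[0,0,0,0,0,0.133,1],[0,0,0,0,0,0.133,1],[-31,18,0,0,0,0,1],[-31,18,0,0,0,0,1]]]' | tail -1
python3 -m jog '[[[-31,18,0,0,0,0,1],[-31,18,0,0,0,0,1],[-31,18,0,0,0,0,1],[-31,18,0,0,0,0,1],[-31,18,0,0,0,0,1]]]'
python3 -m jog '[[[-31,18,0,0,0,0,1],[-31,18,0,0,0,0,1],[-31,18,0,0,0,0,1],[-31,18,0,0,0,0,1],[-31,18,0,0,0,0,1]]]'
python3 - <<'E'
from workcell import bot
import cv2, numpy as np
for k in range(1):
    s=bot.observe(); print(s["position"],s["tool_rot"],s["qpos"],s["clock"])
    p=bot.grab_frame("wrist"); cv2.imwrite("pics/w1.png",p["img"][:,:,::-1])
    print(p["tool_from_camera"].round(3),p["intrinsics"])
for n in ["wrist","top"]:
    if n=="top": p=bot.grab_frame("top")
    for q in ["rest","scraper_grip","scraper_collar"]:
        print(n,q,[(np.round(d["xyz"],4).tolist(),round(d["conf"],2)) for d in bot.spot_point(q,p)[:3]])
E
```

```text
finger_force: 0.0
finger_force: 0.0
clock: 2.6
position: [0.4224, 0.3505, 0.3041]
tool_rot: [3.141, -0.0, 1.65]
force: [1.5, 0.3, -0.0]
grip_width: 0.0853
finger_force: 0.0
clock: 3.1
position: [0.5243, 0.203, 0.304]
tool_rot: [3.141, -0.0, 1.65]
force: [-0.3, 1.1, -0.2]
grip_width: 0.0856
finger_force: 0.0
[0.52433659 0.2029638  0.30403972] [ 3.14136131e+00 -1.75503956e-04  1.64989708e+00] [-0.69742092  0.43709502  0.30562115  1.78117905 -0.15769429  0.94689005
 -0.24730426] 3.1
[[ 0.    -0.947 -0.32   0.083]
 [ 1.     0.     0.001  0.   ]
 [-0.001 -0.32   0.947 -0.07 ]
 [ 0.     0.     0.     1.   ]] [[335.54702638   0.         316.62706295]
 [  0.         335.54702638 242.81722744]
 [  0.           0.           1.        ]]
wrist rest []
wrist scraper_grip [([0.418, 0.191, 0.0932], 0.72), ([0.5211, 0.1865, 0.0688], 0.72), ([0.528, 0.1889, 0.1046], 0.61)]
wrist scraper_collar [([0.524, 0.1879, 0.0715], 0.68), ([0.5621, 0.2933, 0.0534], 0.61), ([0.419, 0.1886, 0.0536], 0.55)]
top rest [([0.5243, 0.1867, 0.0045], 0.75)]
top scraper_grip [([0.5269, 0.1876, 0.1012], 0.96), ([0.421, 0.1854, 0.0913], 0.95)]
top scraper_collar [([0.4178, 0.1919, 0.054], 0.9), ([0.5231, 0.1913, 0.0734], 0.77), ([0.523, 0.1886, 0.1024], 0.53)]
```

View pics/w1.png

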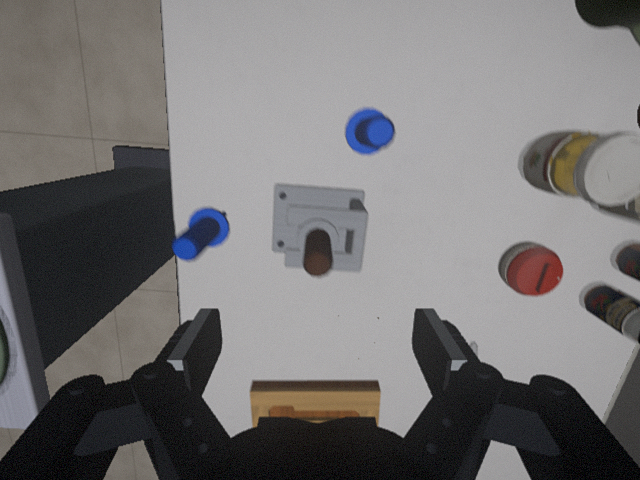

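The wrist view puts the dark handle's top at about (318,267), which works out to world (0.527,0.187) and agrees with the networks. The blue ones stand clear. Next I'll descend and grip.

```bash

python3 -m jog '[[[-16,1,0,0,0,0,1],[0,0,30,0,0,0,1],[0,0,30,0,0,0,1],[0,0,30,0,0,0,1],[0,0,24,0,0,0,1]]]' 
python3 -m jog '[[[0,0,15,0,0,0,1],[0,0,12,0,0,0,1],[0,0,3,0,0,0,1],[0,0,0,0,0,0,0.5],[0,0,0,0,0,0,0.3]]]' 60
python3 -m jog '[[[0,0,0,0,0,0,0.2],[0,0,0,0,0,0,0],[0,0,0,0,0,0,0],[0,0,0,0,0,0,0],[0,0,0,0,0,0,0]]]' 60
python3 -m jog '[[[0,0,0,0,0,0,0],[0,0,0,0,0,0,0],[0,0,0,0,0,0,0]]]' 60

```

```text
clock: 4.0
position: [0.5255, 0.1878, 0.1885]
tool_rot: [-3.141, 0.001, 1.65]
force: [0.3, 0.3, -0.4]
grip_width: 0.0855
finger_force: 0.0
clock: 4.5
position: [0.5262, 0.1884, 0.1606]
tool_rot: [3.141, -0.0, 1.65]
force: [0.1, -0.0, 0.4]
grip_width: 0.0592
finger_force: 0.0
clock: 5.0
position: [0.5261, 0.1884, 0.1605]
tool_rot: [3.141, -0.0, 1.65]
force: [-1.7, -0.4, 6.9]
grip_width: 0.0228
finger_force: 58.3
clock: 5.3
position: [0.5261, 0.1885, 0.1605]
tool_rot: [3.141, -0.0, 1.65]
force: [-1.8, 0.5, 6.7]
grip_width: 0.023
finger_force: 58.3
```

```bash

python3 -m jog '[[[0,0,-10,0,0,0,0],[0,0,-15,0,0,0,0],[0,0,-20,0,0,0,0],[0,0,-20,0,0,0,0],[0,0,-20,0,0,0,0]]]' 60
python3 -m jog '[[[-20,0,-5,0,0,0,0],[-30,0,0,0,0,0,0],[-30,0,0,0,0,0,0],[-30,0,0,0,0,0,0],[-20,0,0,0,0,0,0]]]'
python3 -m jog '[[[-10,0,0,0,0,0,0],[0,0,0,0,0,0,0]]]'
cat > see.py <<'E'
from workcell import bot
import cv2, numpy as np, sys
from scipy.spatial.transform import Rotation as Ro
def wrist(name=None):
    s=bot.observe(); p=bot.grab_frame("wrist")
    if name: cv2.imwrite(f"pics/{name}.png",p["img"][:,:,::-1])
    W=np.eye(4); W[:3,:3]=Ro.from_euler("xyz",s["tool_rot"]).as_matrix(); W[:3,3]=s["position"]
    C=np.linalg.inv(W@p["tool_from_camera"]); p["R"],p["t"]=C[:3,:3],C[:3,3]
    return s,p
def plane(p,uv,z):
    uv=np.atleast_2d(np.asarray(uv,float)); K=p["intrinsics"]
    d=(p["R"].T@np.linalg.inv(K)@np.c_[uv,np.ones(len(uv))].T).T; c=-p["R"].T@p["t"]
    return c+d*((z-c[2])/d[:,2])[:,None]
def proj(p,X):
    q=(p["R"]@np.atleast_2d(X).T).T+p["t"]; q=(p["intrinsics"]@q.T).T; return q[:,:2]/q[:,2:]
E
python3 - <<'E'
from see import *
s,p=wrist("w2"); print(s["position"],s["clock"],s["force"])
P=bot.grab_frame("top"); cv2.imwrite("pics/top1.png",P["img"][:,:,::-1])
for n,c in (("w",p),("t",P)):
    for q in ["pocket","corner","spout","board","scraper_tip","scraper_collar"]:
        print(n,q,[(np.round(d["xyz"],4).tolist(),round(d["conf"],2)) for d in bot.spot_point(q,c)[:2]])
E
```

```text
clock: 5.8
position: [0.5258, 0.1882, 0.2464]
tool_rot: [3.141, -0.0, 1.65]
force: [0.1, 0.0, -1.5]
grip_width: 0.0227
finger_force: 58.7
clock: 6.3
position: [0.5361, 0.0565, 0.2507]
tool_rot: [3.141, 0.0, 1.648]
force: [0.5, 1.4, -0.2]
grip_width: 0.023
finger_force: 58.8
clock: 6.5
position: [0.537, 0.0479, 0.2504]
tool_rot: [3.141, 0.0, 1.648]
force: [-0.4, 0.5, -1.6]
grip_width: 0.0225
finger_force: 58.8
[0.53703531 0.04787295 0.25038736] 6.5 [-0.42660309  0.53912588 -1.62641878]
w pocket []
w corner [([0.5354, 0.0488, 0.1028], 0.46)]
w spout []
w board []
w scraper_tip [([0.5403, 0.0484, 0.1085], 0.85), ([0.4173, 0.1859, -0.0021], 0.56)]
w scraper_collar [([0.4176, 0.1896, 0.0517], 0.92), ([0.5338, 0.0476, 0.159], 0.8)]
t pocket [([0.4947, -0.0758, 0.0174], 0.85)]
t corner [([0.5946, -0.0687, 0.0157], 0.75)]
t spout []
t board [([0.5499, -0.1593, -0.0003], 0.75)]
t scraper_tip []
t scraper_collar [([0.5635, 0.2911, 0.0544], 0.82)]
```

View pics/w2.png

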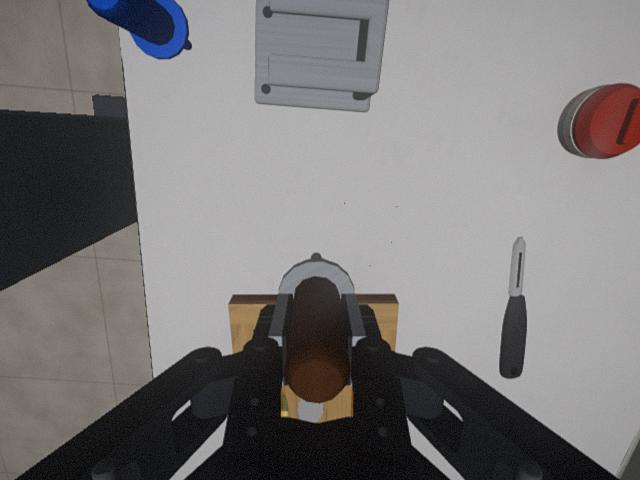

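The scraper hangs upright in the grip with its tip at (316,256) and its collar near (318,275). The rest is empty and the board's near edge is at row 295. I'll fit the groove model to the first clear pictures.

```bash
cat > fit.py <<'E'
from see import *
from scipy.optimize import minimize
G=np.array([[-62,68],[-62,102],[-28,102],[-28,94],[53,94],[59,88],[59,-125],[41,-125],[41,66],[31,76],[-28,76],[-28,68]])/1000
def buf(d):  # grown groove, axis-aligned outward offset
    m=np.zeros((2600,2000),np.uint8); q=((G+[.1,.13])*1e4).astype(np.int32)
    cv2.fillPoly(m,[q],1); return m
m=buf(0); k=lambda r:cv2.getStructuringElement(cv2.MORPH_RECT,(2*r+1,2*r+1))
inn=cv2.erode(m,k(25)); out=cv2.dilate(m,k(70))-cv2.dilate(m,k(25))
def pts(mm):
    v,u=np.nonzero(mm[::12,::12]); b=np.c_[u*12/1e4-.1,v*12/1e4-.13]
    return b[(np.abs(b[:,0])<.083)&(np.abs(b[:,1])<.123)]
A,B=pts(inn),pts(out)
def world(b,x,z):
    c,s=np.cos(x[2]),np.sin(x[2]); return np.c_[b@np.array([[c,-s],[s,c]]).T+x[:2],np.full(len(b),z)]
def samp(p,im,X):
    q=proj(p,X).astype(np.float32); return cv2.remap(im,q[:,0:1],q[:,1:2],cv2.INTER_LINEAR).ravel()
for n in ["top","side"]:
    p=bot.grab_frame(n); im=cv2.imread(f"pics/{n}0.png").astype(np.float32)[:,:,1]
    f=lambda x:samp(p,im,world(A,x,.021)).mean()-np.clip(samp(p,im,world(B,x,.024)),None,np.median(samp(p,im,world(B,x,.024)))+10).mean()
    best=min((minimize(f,[.550+i,-.16+j,.08],method="Nelder-Mead",options=dict(initial_simplex=np.array([[.55+i,-.16+j,.08],[.556+i,-.16+j,.08],[.55+i,-.154+j,.08],[.55+i,-.16+j,.12]]))) for i in (-.004,.004) for j in (-.004,.004)),key=lambda r:r.fun)
    x=best.x; print(n,x.round(4),best.fun,world(np.array([[-.045,.085],[.05,.085],[.05,-.125]]),x,.017).round(4).tolist())
    v=cv2.imread(f"pics/{n}0.png"); v=cv2.resize(v,None,fx=4,fy=4)
    cv2.polylines(v,[((proj(p,world(G,x,.024))+.5)*4).astype(np.int32)],True,(0,255,0),1)
    c=(proj(p,world(np.zeros((1,2)),x,.02))[0]*4).astype(int); cv2.imwrite(f"pics/fit_{n}.png",v[c[1]-250:c[1]+250,c[0]-300:c[0]+300])
a,b=cv2.imread("pics/fit_top.png"),cv2.imread("pics/fit_side.png"); cv2.imwrite("pics/fit.png",cv2.resize(np.hstack([a,b]),(800,333),interpolation=cv2.INTER_AREA))
E
python3 fit.py
```

```text
top [ 0.5495 -0.158   0.0806] -39.089752197265625 [[0.4978, -0.0769, 0.017], [0.5925, -0.0692, 0.017], [0.6094, -0.2785, 0.017]]
side [ 0.55   -0.1552  0.0809] -70.17337036132812 [[0.4982, -0.0741, 0.017], [0.5929, -0.0665, 0.017], [0.6099, -0.2758, 0.017]]
```

View pics/fit.png

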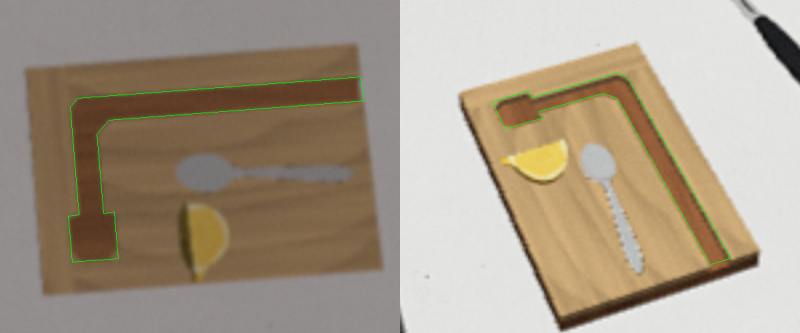

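The fitted outline matches the groove in both views: board (0.5498,-0.1568), yaw 0.081. Next I'll move over the pocket and lower the tip.

```bash

python3 -m jog '[[[-20,-8,0,0,0,0,0],[-20,-8,0,0,0,0,0],[-20,-8,0,0,0,0,0],[-20,-8,0,0,0,0,0],[-20,-8,10,0,0,0,0]]]' | grep pos
python3 -m jog '[[[-20,-8,20,0,0,0,0],[0,0,20,0,0,0,0],[0,0,15,0,0,0,0],[0,0,8,0,0,0,0],[0,0,0,0,0,0,0]]]' 
python3 - <<'E'
from see import *
s,p=wrist("w3"); print(s["position"],s["tool_rot"],s["clock"],s["force"])
X=np.array([.55,-.1568,.0809]); 
T=bot.grab_frame("side")
for n,c in (("w",p),("s",T)):
  print(n,[(np.round(d["xyz"],4).tolist(),round(d["conf"],2)) for d in bot.spot_point("scraper_tip",c)[:2]])
v=cv2.resize(T["img"][:,:,::-1],None,fx=4,fy=4); q=(proj(T,[[.498,-.0755,.017]])[0]*4).astype(int); cv2.circle(v,q,3,(0,255,0),-1)
a=v[q[1]-240:q[1]+160,q[0]-160:q[0]+160]; cv2.imwrite("pics/s3.png",np.hstack([a,cv2.resize(p["img"][:,:,::-1],(533,400))])[:,:800])
E
```

```text
position: [0.5051, -0.0549, 0.2407]
clock: 8.3
position: [0.4983, -0.0746, 0.1763]
tool_rot: [-3.14, -0.0, 1.65]
force: [-0.6, -0.2, -1.4]
grip_width: 0.0231
finger_force: 58.8
[ 0.49828299 -0.07463165  0.17625818] [-3.14022007e+00 -4.39280052e-05  1.64973850e+00] 8.3 [-0.56568708 -0.1509426  -1.35976628]
w [([0.6107, -0.2795, 0.0199], 0.65), ([0.4979, -0.0741, 0.0325], 0.63)]
s [([0.4995, -0.072, 0.0339], 0.81), ([0.4186, 0.1887, 0.0], 0.56)]
```

View pics/s3.png

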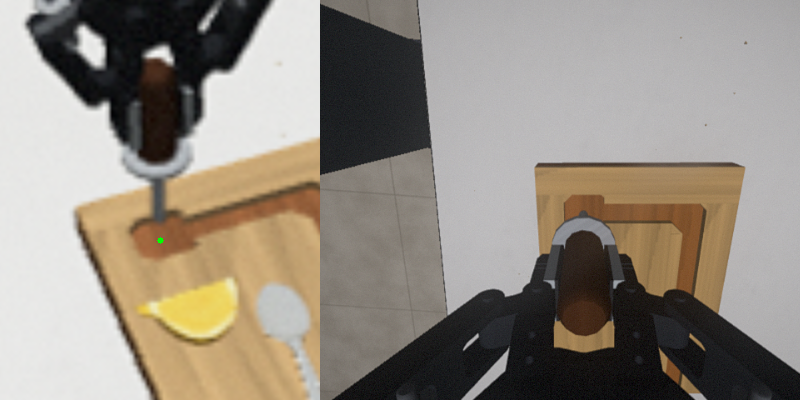

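The side crop shows the tip (160,220) just above the pocket; the green dot is the fitted pocket centre. The wrist view shows leg 1 around (650,212) and leg 2 around (690,280). I'll measure leg 1 and leg 2 edges in the wrist picture, then lower.

```bash

python3 - <<'E'
from see import *
s,p=wrist(); im=cv2.imread("pics/w3.png").astype(float)[:,:,1]
im=cv2.GaussianBlur(im,(3,3),0)
c,sn=np.cos(.0809),np.sin(.0809); Ri=np.array([[c,sn],[-sn,c]])
def tob(X): return (X[:,:2]-[.5498,-.1568])@Ri.T*1000
for u in (375,395,415):
    col=im[225:290,u]; g=np.diff(col); a=np.argmin(g)+225.5; b=np.argmax(g)+225.5
    print("leg1 u",u,a,b,tob(plane(p,[[u,a],[u,b]],.024)).round(1).tolist())
for v in (290,310,330):
    row=im[v,410:480]; g=np.diff(row); a=np.argmin(g)+410.5; b=np.argmax(g)+410.5
    print("leg2 v",v,a,b,tob(plane(p,[[a,v],[b,v]],.024)).round(1).tolist())
E
python3 -m jog '[[[0,0,4,0,0,0,0],[0,0,4,0,0,0,0],[0,0,2,0,0,0,0],[0,0,1,0,0,0,0],[0,0,1,0,0,0,0]]]' 
```

```text
leg1 u 375 243.5 267.5 [[-2.4, 92.6], [-1.5, 74.3]]
leg1 u 395 244.5 267.5 [[11.7, 91.8], [13.0, 74.3]]
leg1 u 415 244.5 267.5 [[25.8, 91.8], [27.4, 74.2]]
leg2 v 290 433.5 458.5 [[42.8, 56.2], [61.3, 56.2]]
leg2 v 310 431.5 455.5 [[43.1, 39.5], [61.2, 39.4]]
leg2 v 330 428.5 452.5 [[42.7, 22.0], [61.2, 21.9]]
clock: 9.05
position: [0.4986, -0.0747, 0.1648]
tool_rot: [-3.141, 0.0, 1.65]
force: [0.1, 0.3, 0.6]
grip_width: 0.0224
finger_force: 58.8
```

```bash

python3 -m jog '[[[-2,0.5,0.5,0,0,0,0],[0,0,0.5,0,0,0,0],[0,0,0.5,0,0,0,0],[0,0,0,0,0,0,0]]]' 
python3 -m jog '[[[0,0,0.5,0,0,0,0],[0,0,0.5,0,0,0,0],[0,0,0,0,0,0,0]]]' 
```

```text
clock: 9.45
position: [0.4992, -0.0766, 0.1634]
tool_rot: [-3.142, -0.0, 1.65]
force: [-0.1, 0.4, -1.7]
grip_width: 0.0225
finger_force: 58.8
clock: 9.75
position: [0.4992, -0.0766, 0.1624]
tool_rot: [3.142, 0.0, 1.65]
force: [0.1, 0.4, -0.8]
grip_width: 0.0226
finger_force: 58.8
```

```bash

python3 -m jog '[[[0,0,0.5,0,0,0,0],[0,0,0,0,0,0,0]]]' | egrep 'pos|for'
python3 -m jog '[[[0,0,0.3,0,0,0,0],[0,0,0,0,0,0,0]]]'  | egrep 'pos|for'
python3 -m jog '[[[0,0,0.3,0,0,0,0],[0,0,0,0,0,0,0]]]'  | egrep 'pos|for'
```

```text
position: [0.4993, -0.0766, 0.162]
force: [-0.6, 0.1, 3.1]
finger_force: 59.1
position: [0.4993, -0.0766, 0.1618]
force: [-0.2, -0.4, 7.1]
finger_force: 59.4
position: [0.4994, -0.0766, 0.1617]
force: [-2.4, -0.4, 9.5]
finger_force: 59.9
```

```bash

python3 -m jog '[[[0,1,-0.4,0,0,0,0],[0,4,0,0,0,0,0],[0,4,0,0,0,0,0],[0,4,0,0,0,0,0],[0,4,0,0,0,0,0]]]' | egrep 'pos|for'

```

```text
position: [0.5132, -0.0756, 0.1613]
force: [-21.9, -2.2, 23.2]
finger_force: 66.8
```

```bash

python3 -m jog '[[[0,0,0,0,0,0,0]]]' | egrep 'pos|for'
python3 - <<'E'
from see import *
s,p=wrist("w4"); print(s["position"],s["tool_rot"],s["force"],s["moment"])
E
```

```text
position: [0.5139, -0.0756, 0.1614]
force: [-13.7, -0.3, 15.8]
finger_force: 63.1
[ 0.51387202 -0.07557721  0.1613918 ] [-3.13575798e+00 -8.51000989e-04  1.64922502e+00] [-13.65976859  -0.34665663  15.75887015] [-0.21249388  3.90196672  0.03075891]
```

View pics/w4.png

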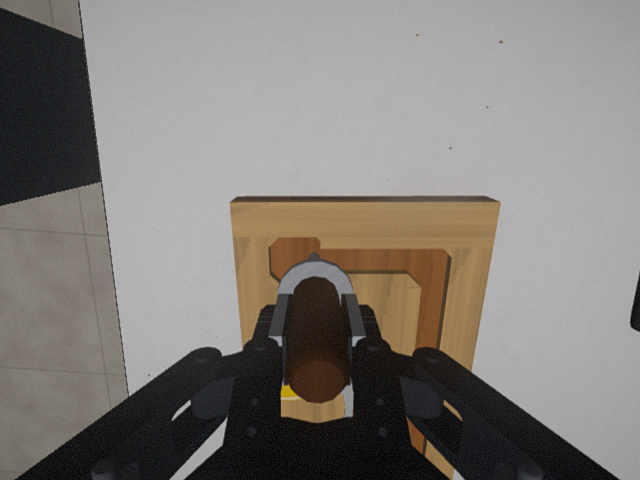

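```bash

python3 -m jog '[[[0,0,-1,0,0,0,0],[0,0,0,0,0,0,0]]]' | egrep 'pos|rot|for'
python3 -m jog '[[[0,2,0,0,0,0,0]]]' | egrep 'pos|rot|for'
```

```text
position: [0.5162, -0.0753, 0.1627]
tool_rot: [3.141, 0.0, 1.65]
force: [-0.2, 0.1, -1.3]
finger_force: 58.7
position: [0.5182, -0.0751, 0.1627]
tool_rot: [3.141, 0.0, 1.65]
force: [0.0, -0.3, -1.3]
finger_force: 58.7
```

```bash

python3 -m jog '[[[0,4,0.4,0,0,0,0],[0,4,0,0,0,0,0],[0,4,0,0,0,0,0],[0,4,0,0,0,0,0],[0,4,0,0,0,0,0]]]' | egrep 'pos|rot|for'
```

```text
position: [0.5385, -0.0735, 0.1623]
tool_rot: [-3.142, 0.0, 1.65]
force: [-0.9, -0.0, -0.3]
finger_force: 58.7
```

Light touch and no side force. Continuing to the corner.

```bash

python3 -m jog '[[[0,4,0.2,0,0,0,0],[0,4,0,0,0,0,0],[0,4,0,0,0,0,0],[0,4,0,0,0,0,0],[0,4,0,0,0,0,0]]]' | egrep 'pos|rot|for'
python3 -m jog '[[[0,4,0,0,0,0,0],[0,4,0,0,0,0,0],[0,4,0,0,0,0,0]]]' | egrep 'pos|rot|for'
```

```text
position: [0.5583, -0.0719, 0.1621]
tool_rot: [-3.141, -0.0, 1.65]
force: [-2.2, -0.2, 2.4]
finger_force: 59.1
position: [0.5703, -0.071, 0.1621]
tool_rot: [3.142, -0.0, 1.65]
force: [-2.2, -0.5, 1.6]
finger_force: 59.1
```

```bash

python3 -m jog '[[[0,4,0,0,0,0,0],[0,4,0,0,0,0,0],[0,4,0,0,0,0,0],[0,4,0,0,0,0,0],[0,4,0,0,0,0,0]]]' | egrep 'pos|rot|for'
python3 -m jog '[[[-2,2.5,0,0,0,0,0],[-3.5,1,0,0,0,0,0]]]' | egrep 'pos|rot|for'
```

```text
position: [0.5903, -0.0694, 0.1621]
tool_rot: [-3.142, 0.0, 1.65]
force: [-2.4, 0.5, 2.7]
finger_force: 59.1
position: [0.5944, -0.0742, 0.1621]
tool_rot: [3.141, -0.0, 1.65]
force: [0.1, 1.8, 1.0]
finger_force: 59.0
```

```bash

python3 -m jog '[[[-4,0,0,0,0,0,0],[-4,0,0,0,0,0,0],[-4,0,0,0,0,0,0],[-4,0,0,0,0,0,0],[-4,0,0,0,0,0,0]]]' | egrep 'pos|rot|for'
python3 -m jog '[[[-4,0,0,0,0,0,0],[-4,0,0,0,0,0,0],[-4,0,0,0,0,0,0],[-4,0,0,0,0,0,0],[-4,0,0,0,0,0,0]]]' | egrep 'pos|rot|for'
```

```text
position: [0.5954, -0.0949, 0.1621]
tool_rot: [3.142, -0.0, 1.65]
force: [0.8, 2.7, 0.5]
finger_force: 59.0
position: [0.597, -0.1148, 0.1621]
tool_rot: [3.142, -0.0, 1.65]
force: [-0.4, 2.2, 2.0]
finger_force: 59.0
```

```bash

python3 -m jog '[[[-4,0.2,0,0,0,0,0],[-4,0.2,0,0,0,0,0],[-4,0.2,0,0,0,0,0],[-4,0,0,0,0,0,0],[-4,0,0,0,0,0,0]]]' | egrep 'pos|rot|for'
python3 -m jog '[[[-4,0,0,0,0,0,0],[-4,0,0,0,0,0,0],[-4,0,0,0,0,0,0],[-4,0,0,0,0,0,0],[-4,0,0,0,0,0,0]]]' | egrep 'pos|rot|for'
python3 -m jog '[[[-4,0,0,0,0,0,0],[-4,0,0,0,0,0,0],[-4,0,0,0,0,0,0],[-4,0,0,0,0,0,0],[-4,0,0,0,0,0,0]]]' | egrep 'pos|rot|for'
```

```text
position: [0.5992, -0.1347, 0.1621]
tool_rot: [3.142, -0.0, 1.65]
force: [0.1, 3.1, 2.2]
finger_force: 59.0
position: [0.6008, -0.1547, 0.1621]
tool_rot: [-3.142, 0.0, 1.65]
force: [-0.3, 2.6, 2.4]
finger_force: 59.0
position: [0.6024, -0.1746, 0.1621]
tool_rot: [-3.142, -0.0, 1.65]
force: [-0.4, 2.2, 2.3]
finger_force: 59.0
```

```bash

python3 -m jog '[[[-4,0,0,0,0,0,0],[-4,0,0,0,0,0,0],[-4,0,0,0,0,0,0],[-4,0,0,0,0,0,0],[-4,0,0,0,0,0,0]]]' | egrep 'pos|for'
python3 -m jog '[[[-4,0,0,0,0,0,0],[-4,0,0,0,0,0,0],[-4,0,0,0,0,0,0],[-4,0,0,0,0,0,0],[-4,0,0,0,0,0,0]]]' | egrep 'pos|for'
python3 -m jog '[[[-4,0.1,0,0,0,0,0],[-4,0,0,0,0,0,0],[-4,0,0,0,0,0,0],[-4,0,0,0,0,0,0],[-4,0,0,0,0,0,0]]]' | egrep 'pos|for'
python3 -m jog '[[[-4,0.1,0,0,0,0,0],[-4,0,0,0,0,0,0],[-4,0,0,0,0,0,0],[-4,0,0,0,0,0,0],[-4,0,0,0,0,0,0]]]' | egrep 'pos|for|clock'
```

```text
position: [0.6039, -0.1945, 0.1621]
force: [-0.4, 2.0, 3.3]
finger_force: 59.0
position: [0.6055, -0.2145, 0.1621]
force: [-0.2, 2.5, 1.9]
finger_force: 59.0
position: [0.6072, -0.2344, 0.1621]
force: [-0.3, 2.8, 2.8]
finger_force: 59.0
clock: 17.8
position: [0.6089, -0.2543, 0.1621]
force: [-0.3, 2.9, 1.9]
finger_force: 59.0
```

```bash

python3 -m jog '[[[-4,0,0,0,0,0,0],[-4,0,0,0,0,0,0],[-4,0,0,0,0,0,0],[-4,0,0,0,0,0,0],[-4,0,0,0,0,0,0]]]' | egrep 'pos|for'
python3 -m jog '[[[-3,0,0,0,0,0,0],[0,0,0,0,0,0,0]]]' | egrep 'pos|for'
python3 -m jog '[[[-2,0,0,0,0,0,0],[0,0,0,0,0,0,0]]]' | egrep 'pos|for'
python3 - <<'E'
from see import *
T=bot.grab_frame("side"); v=cv2.resize(T["img"][:,:,::-1],None,fx=5,fy=5); q=(proj(T,[[.61,-.277,.017]])[0]*5).astype(int)
s,p=wrist(); 
cv2.imwrite("pics/s5.png",np.hstack([v[q[1]-260:q[1]+140,q[0]-160:q[0]+160],p["img"][100:500,100:560,::-1][:380].copy() if 0 else cv2.resize(p["img"][:,:,::-1],(480,400))]))
print(s["position"],s["force"])
E
```

```text
position: [0.6105, -0.2742, 0.1621]
force: [0.1, 3.6, 2.8]
finger_force: 59.0
position: [0.6105, -0.2779, 0.1621]
force: [0.8, -2.0, 1.3]
finger_force: 58.8
position: [0.6107, -0.2794, 0.1621]
force: [-0.2, -1.4, 0.2]
finger_force: 58.9
[ 0.61068992 -0.27934234  0.1620444 ] [ 0.03436875 -1.47795128  0.95828822]
```

View pics/s5.png

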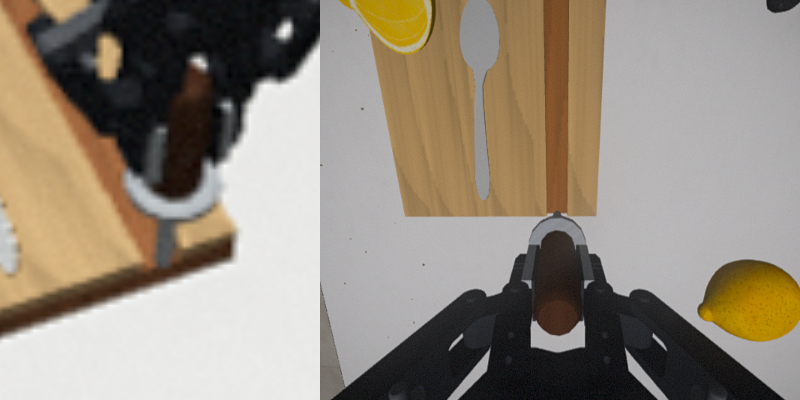

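The tip stands at the board's edge in the spout: (165,262) in the side crop, (557,215) in the wrist view. I'll go 2 mm more, then lift and carry it back.

```bash

python3 -m jog '[[[-2,0,0,0,0,0,0],[0,0,0,0,0,0,0],[0,0,-15,0,0,0,0],[0,0,-20,0,0,0,0],[0,0,-25,0,0,0,0]]]' | egrep 'pos|for'
python3 -m jog '[[[0,0,-23,0,0,0,0],[15,-1.5,0,0,0,0,0],[25,-2.5,0,0,0,0,0],[30,-3,0,0,0,0,0],[30,-3,0,0,0,0,0]]]' | egrep 'pos|for'
python3 -m jog '[[[30,-3,0,0,0,0,0],[30,-3,0,0,0,0,0],[30,-3,0,0,0,0,0],[30,-3,0,0,0,0,0],[30,-3,0,0,0,0,0]]]' | egrep 'pos|for'
python3 -m jog '[[[30,-3,0,0,0,0,0],[30,-3,0,0,0,0,0],[30,-3,0,0,0,0,0],[30,-3,0,0,0,0,0],[30,-3,0,0,0,0,0]]]' | egrep 'pos|for'
python3 -m jog '[[[30,-3,0,0,0,0,0],[20,-3,0,0,0,0,0],[0,0,0,0,0,0,0]]]' | egrep 'pos|rot|for|clo'
```

```text
position: [0.6108, -0.2807, 0.2232]
force: [0.5, 0.1, -1.2]
finger_force: 58.9
position: [0.5926, -0.1805, 0.2454]
force: [0.7, 0.5, -0.5]
finger_force: 58.9
position: [0.5657, -0.0319, 0.2455]
force: [0.0, 0.9, -1.6]
finger_force: 58.9
position: [0.5387, 0.1163, 0.2455]
force: [-0.1, 0.5, -1.5]
finger_force: 58.9
clock: 21.1
position: [0.5284, 0.1676, 0.2452]
tool_rot: [-3.141, -0.001, 1.654]
force: [-0.5, 0.2, -1.3]
finger_force: 58.9
```

```bash

python3 -m jog '[[[21,-0.6,0,0,0,0,0],[0,0,0,0,0,0,0]]]' | egrep 'pos|rot'
python3 -m jog '[[[0,0,8,0,0,0,0],[0,0,15,0,0,0,0],[0,0,0,0,0,0,0]]]' | egrep 'pos|rot|for'
```

```text
position: [0.5267, 0.1871, 0.2452]
tool_rot: [-3.141, -0.001, 1.652]
position: [0.5266, 0.1838, 0.2205]
tool_rot: [-3.139, 0.001, 1.649]
force: [0.3, 0.5, -1.2]
finger_force: 58.9
```

```bash

python3 -m jog '[[[0,0,0,0,0,0,0],[0,0,0,0,0,0,0]]]' | egrep 'pos|rot|for'
python3 - <<'E'
from see import *
s=bot.observe(); print(s["qpos"],s["qd"].round(3),s["clock"])
T=bot.grab_frame("side"); print([(d["xyz"],d["conf"]) for d in bot.spot_point("scraper_tip",T)[:3]])
v=cv2.resize(T["img"][:,:,::-1],None,fx=5,fy=5); q=(proj(T,[[.526,.188,.08]])[0]*5).astype(int)
s,p=wrist()
cv2.imwrite("pics/s6.png",np.hstack([v[q[1]-200:q[1]+200,q[0]-160:q[0]+160],cv2.resize(p["img"][:,:,::-1],(480,400))]))
E
```

```text
position: [0.5276, 0.1845, 0.2226]
tool_rot: [3.141, -0.0, 1.649]
force: [0.7, -0.0, -1.1]
finger_force: 58.9
[-0.62773789  0.5354802   0.25741117  1.86263569 -0.18821766  0.76651546
 -0.19045697] [-0.004 -0.002 -0.001 -0.002 -0.001 -0.003  0.001] 21.8
[([0.4177, 0.1835, -0.0016], 0.71), ([0.6068, -0.2793, 0.0161], 0.71), ([0.5287, 0.1843, 0.0797], 0.7)]
```

View pics/s6.png

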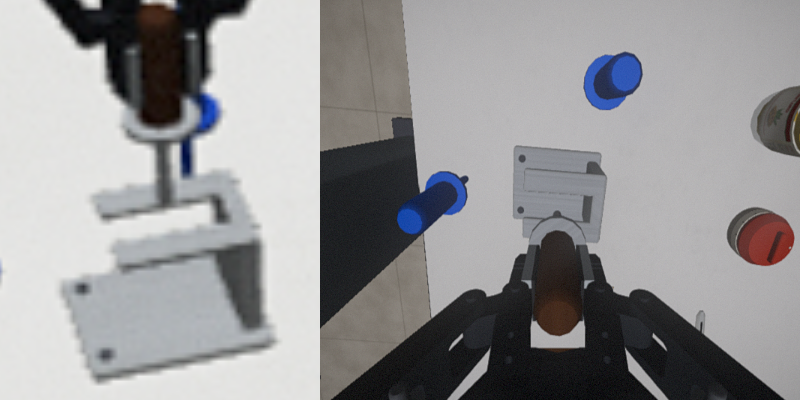

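The side crop shows the tip (165,195) just above the prongs, and the wrist view shows it about 4 mm short of the slot's middle. I'll correct that and lower it.

```bash

python3 -m jog '[[[4,-1.2,0,0,0,0,0],[0,0,0,0,0,0,0],[0,0,0,0,0,0,0]]]' | egrep 'pos|rot|for'
python3 -m jog '[[[0,0,5,0,0,0,0],[0,0,10,0,0,0,0],[0,0,5,0,0,0,0],[0,0,0,0,0,0,0],[0,0,0,0,0,0,0]]]' | egrep 'pos|rot|for'
```

```text
position: [0.5258, 0.1891, 0.2222]
tool_rot: [3.142, -0.0, 1.65]
force: [0.4, 0.2, -1.6]
finger_force: 58.9
position: [0.5259, 0.1887, 0.2019]
tool_rot: [-3.141, 0.0, 1.65]
force: [0.1, -0.5, -2.0]
finger_force: 58.9
```

```bash

python3 -m jog '[[[0,0,8,0,0,0,0],[0,0,10,0,0,0,0],[0,0,10,0,0,0,0],[0,0,8,0,0,0,0],[0,0,2,0,0,0,0]]]' | egrep 'pos|rot|for'
python3 -m jog '[[[0,0,1,0,0,0,0],[0,0,1,0,0,0,0],[0,0,0,0,0,0,0]]]' | egrep 'pos|rot|for'
python3 -m jog '[[[0,0,0.5,0,0,0,0],[0,0,0,0,0,0,0]]]' | egrep 'pos|for'
```

```text
position: [0.5255, 0.1886, 0.1628]
tool_rot: [-3.14, 0.001, 1.65]
force: [-0.4, 0.5, -0.9]
finger_force: 58.9
position: [0.526, 0.1889, 0.1623]
tool_rot: [3.141, -0.0, 1.65]
force: [-0.1, -0.1, -0.9]
finger_force: 58.9
position: [0.5259, 0.1889, 0.1618]
force: [-0.0, 0.0, -0.6]
finger_force: 58.9
```

```bash

python3 -m jog '[[[0,0,0.5,0,0,0,0],[0,0,0,0,0,0,0]]]' | egrep 'pos|for'
python3 -m jog '[[[0,0,0.4,0,0,0,0],[0,0,0,0,0,0,0]]]' | egrep 'pos|for'
python3 -m jog '[[[0,0,0.3,0,0,0,0],[0,0,0,0,0,0,0]]]' | egrep 'pos|for'
```

```text
position: [0.5258, 0.1889, 0.1611]
force: [-0.5, -0.2, -1.5]
finger_force: 58.9
position: [0.5258, 0.1888, 0.1607]
force: [0.1, 0.8, -1.7]
finger_force: 58.9
position: [0.5259, 0.1888, 0.1605]
force: [-2.1, -0.3, 2.6]
finger_force: 59.3
```

Collar contact at the original height. Releasing.

```bash

python3 -m jog '[[[0,0,0,0,0,0,0.3],[0,0,0,0,0,0,0.4],[0,0,0,0,0,0,0.7],[0,0,0,0,0,0,1],[0,0,0,0,0,0,1]]]' | egrep 'pos|for|wid'
python3 -m jog '[[[0,0,0,0,0,0,1],[0,0,0,0,0,0,1],[0,0,0,0,0,0,1],[0,0,0,0,0,0,1]]]' | egrep 'pos|for|wid'
python3 -m jog '[[[0,0,-5,0,0,0,1],[0,0,-15,0,0,0,1],[0,0,-20,0,0,0,1],[0,0,-25,0,0,0,1],[0,0,-25,0,0,0,1]]]' | egrep 'pos|for'
python3 -m jog '[[[-25,0,-10,0,0,0,1],[-30,0,0,0,0,0,1],[-30,0,0,0,0,0,1],[-30,0,0,0,0,0,1],[0,0,0,0,0,0,1]]]' | egrep 'pos|for|clock'
python3 - <<'E'
from see import *
T=bot.grab_frame("side"); U=bot.grab_frame("top")
for n,c in (("side",T),("top",U)):
  for q in ["scraper_grip","scraper_collar","scraper_tip","teaspoon","lemon_wedge"]: print(n,q,[(np.round(d["xyz"],4).tolist(),round(d["conf"],2)) for d in bot.spot_point(q,c)[:3]])
v=cv2.resize(T["img"][:,:,::-1],None,fx=5,fy=5); q=(proj(T,[[.526,.188,.08]])[0]*5).astype(int)
s,p=wrist()
cv2.imwrite("pics/s7.png",np.hstack([v[q[1]-200:q[1]+200,q[0]-160:q[0]+160],cv2.resize(U["img"][200:360,150:342,::-1],(480,400))]))
E
```

```text
position: [0.5259, 0.1889, 0.1604]
force: [0.7, -0.4, 0.2]
grip_width: 0.0761
finger_force: 0.0
position: [0.5258, 0.1888, 0.1604]
force: [0.8, -0.2, 0.1]
grip_width: 0.0851
finger_force: 0.0
position: [0.5258, 0.1887, 0.2516]
force: [1.0, 0.5, 0.3]
finger_force: 0.0
clock: 26.25
position: [0.5351, 0.0701, 0.261]
force: [-0.6, -0.0, -0.3]
finger_force: 0.0
side scraper_grip [([0.4171, 0.1898, 0.0926], 0.84), ([0.5251, 0.1896, 0.1066], 0.8), ([0.5615, 0.289, 0.0875], 0.67)]
side scraper_collar [([0.5262, 0.1884, 0.07], 0.74), ([0.417, 0.1862, 0.0539], 0.71), ([0.5667, 0.2894, 0.0506], 0.69)]
side scraper_tip [([0.4175, 0.1884, -0.0024], 0.73), ([0.5258, 0.1876, 0.0173], 0.72), ([0.5615, 0.2849, -0.0005], 0.68)]
side teaspoon [([0.5458, -0.2036, 0.0263], 0.59)]
side lemon_wedge [([0.4972, -0.1483, 0.0224], 0.47)]
top scraper_grip []
top scraper_collar []
top scraper_tip []
top teaspoon [([0.5477, -0.2008, 0.023], 0.92)]
top lemon_wedge [([0.5002, -0.1506, 0.0235], 0.88)]
```

View pics/s7.png

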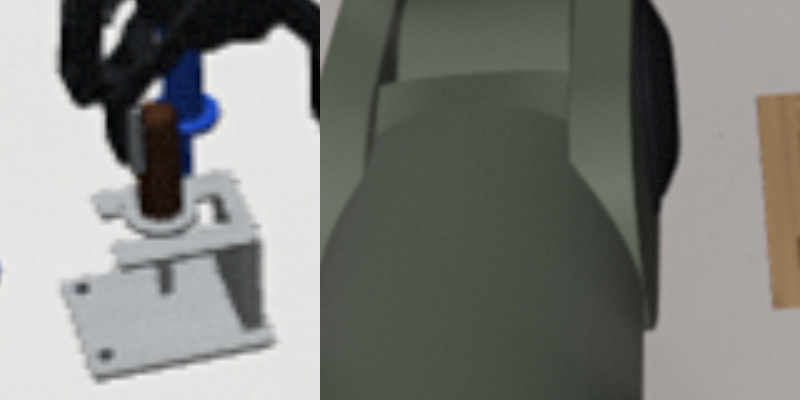

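The scraper hangs upright, with its collar on both prongs at (160,225) in the side crop. The gripper is 0.12 m away, and the spoon and lemon haven't moved. Handing in.

```bash
python3 -c "
from workcell import bot
print(bot.job_done())"
```

```text
the job is handed in; nothing more can be done
None
```

I ran the scraper from the pocket round the corner to the spout, hung it back upright on both prongs, moved clear and handed the job in at about 26 s; just after leaving the pocket it pressed up to about 23 N and, while I eased that off, hung about 0.7 mm above the groove floor for a short stretch.

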